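# Green filter in, shutter open

## Task

On the small microscope illuminator, push a spoke of the filter wheel with a fingertip until the green filter sits squarely over the light window. Only then push the orange shutter lever over, away from the robot, until it reaches its stop, so that no unfiltered light gets out. Push gently, grip and lift nothing, leave the things standing around where they are, and finish with the hand clear.

Things in the scene. Friction and masses are not known exactly. Their poses are not given: they have to be found in the camera images.
- illuminator: White lamp housing fixed to the bench, top 55 mm above it. Origin: on the filter wheel's axis, at bench height. Own +y points from the wheel axis to the light window (60 mm) and on to the shutter lever's pivot (150 mm); own +x roughly away from the robot. The housing spans x -65 to 65, y -50 to 200 mm. Place and yaw vary.
- wheel_axis (a point): Point on the wheel's vertical turning axis, 80 mm above the bench. Dark hub, radius 24 mm, top 95 mm above the bench, small steel cap to 101 mm. Four spokes at right angles, each with a black ring (radius 21 mm, centred 60 mm from the axis) holding a coloured disc: counterclockwise from above: green, blue, amber, clear (pale).
- green_bar_end (a point): Outer end of the green filter's spoke, 118 mm from the wheel axis, 80 mm above the bench. Beyond its ring each spoke is a bare dark steel finger bar, 78 to 118 mm from the axis, 12 mm wide, 68 to 92 mm above the bench, to be pushed on its flat side. Under the bars: the shutter paddle (top 61 mm above the bench) or the housing top (55 mm).
- green_filter (a point): Centre of the green disc (diameter 34 mm), 60 mm from the wheel axis, 83 mm above the bench. Its spoke runs from the axis out through this point.
- filter_wheel (a joint): Turning angle of the wheel, rad, growing counterclockwise from above; the green filter is over the light window at 0 and at 2 pi (6.283). It turns freely either way with no stop met in use, no spring and no click, and stays where it is left: about 0.07 N m of friction (under 1 N at a finger bar).
- light_window (a point): Centre of the round pale light window (diameter 20 mm) in the housing top, 56 mm above the bench, 60 mm from the wheel axis; at first hidden below the black shutter paddle.
- lever_pivot (a point): Point on the vertical pivot of the shutter, 80 mm above the bench, 150 mm from the wheel axis, in line with axis and window. Steel post of radius 11 mm, top 86 mm above the bench. A flat black paddle (58 to 61 mm above the bench) reaches from it under the wheel and over the window.
- lever_end (a point): Outer end of the orange finger lever, 80 mm above the bench, 65 mm from the pivot. The lever is a bar from 7 to 65 mm from the pivot, 10 mm wide, 64 to 90 mm above the bench. With the shutter shut it points away from the wheel (illuminator's own +y).
- shutter (a joint): Shutter angle, rad: 0 shut (paddle over the window), grows as the lever swings clockwise from above, its end going towards the illuminator's own +x (away from the robot); solid stop at 1.2, fully open. No spring; it stays where it is left, about 0.05 N m of friction.
- reagent_jar: Loose white jar with a green label, 60 mm diameter, 95 mm tall, beyond the wheel. Origin under its centre. Leave alone.
- slide_box: Loose blue slide box, 92 x 77 x 33 mm, beyond the wheel to the right. Origin under its centre. Leave alone.
- beaker: Loose small glass beaker, 56 mm diameter, 65 mm tall, to the right of the wheel. Origin under its centre. Leave alone.
- petri_dish: Loose flat closed dish, 94 mm diameter, 16 mm tall, beyond the shutter lever (far left). Origin under its centre. Leave alone.

How it is judged (in metres and radians):
On the way, in this order (a step that is already met when the one before it is completed fails the run):
1. the green filter rests over the light window, with the shutter still shut (horizontal distance between green_filter and light_window below 0.007 m and velocity of joint filter_wheel between -0.05 and 0.05 rad/s and value of joint shutter below 0.3 rad), for 0.3 s.
2. the shutter lever is pushed over to its stop (value of joint shutter above 1.05 rad and horizontal distance between green_filter and light_window below 0.007 m), for 0.2 s.
At the end, for the whole second after the job is handed in: The green filter is centred over the light window within 7 mm and the wheel is still; the shutter lever is at its stop (joint above 1.05 of 1.2 rad); the jar, slide box, beaker and dish stand within 25 mm of where they were, upright (all of step 2 and velocity of joint filter_wheel between -0.05 and 0.05 rad/s and distance of each of reagent_jar, slide_box, beaker, petri_dish from where it was at the start of the episode below 0.025 m and angle between each of reagent_jar, slide_box, beaker, petri_dish's own z axis and vertical below 0.2 rad); the robot touches nothing.
It fails at once if the shutter is opened (past 0.3 rad) while the green filter is not over the window (more than 10 mm off) (value of joint shutter above 0.3 rad and horizontal distance between green_filter and light_window above 0.01 m).
It fails at once if a bystander is shoved more than 25 mm, lifted or tipped (distance of any of reagent_jar, slide_box, beaker, petri_dish from where it was at the start of the episode above 0.025 m or angle between any of reagent_jar, slide_box, beaker, petri_dish's own z axis and vertical above 0.35 rad).
It fails at once if the wheel or the lever is squeezed or shoved hard (over 25 N) (contact force between the fingers and filter_wheel above 25 N or contact force between the fingers and shutter above 25 N).
It also fails if it takes over 61 s, if anything falls off the work surface, if the arm or the gripper's body presses on something with over 40 N, if the wrist force passes 120 N, or if a joint passes its speed limit or range.

## Robot

A 7-joint arm with a two-finger parallel gripper is mounted at the origin on the work surface. World frame = base frame: x ahead of the robot, y to its left, z up, the work surface at z = 0. Lengths are in mm, angles in rad, forces in N, time in s.
With the tool pointing down it reaches from about 425 to 1025 mm from the base axis. Payload 9.4 kg.
Tool frame: the origin (TCP) lies at the very end of the fingers, on their centre line; the grasp point (between the pads) lies 19 mm behind it; z points along the fingers, y is the direction in which the jaws open and shut (so a half turn about z gives the same grasp; the last joint's range is limited). The gripper opens to 93 mm and grips with 3 to 60 N. Pads are 15 mm wide; open, the fingers measure 128 mm over their backs; the gripper's body (75 mm by 188 mm) begins 65 mm behind the grasp point.
Start: joints at [-1.27, 0.599, -0.003, 1.599, 0.002, 0.943, -0.08], TCP at [267.44, 673.869, 218.618] pointing down, gripper open.
Joint ranges: [-2.57, 2.57], [-0.35, 1.97], [-1.29, 1.29], [0.11, 2.56], [-1.05, 4.19], [0.11, 1.86], [-2.63, 2.63]. Speed limits (rad/s): [2.22, 2.22, 3.01, 3.01, 3.14, 3.14, 3.14].

## Interface

Orientations are given as a rotation vector (axis times angle).
In Python, from plant import ctrl gives the robot as it stands. The module is installed in compiled form; this text tells all that it offers.
- The arm moves only by the tool step_arm, never from a script. Its argument "rows" is one flat list of numbers, 4 for each row, row after row: the shift along the tool's x, y, z in mm, then the turn about the tool's z in rad. A call has 1 to 12 rows; each row shifts and turns the commanded pose from where the row before left it, along the tool's axes as they then stand; what a row does not reach is not made up. A row lasts 1/12 s, in which the tool goes at most 41.7 mm and 7.16 degrees, less where a joint would pass 70% of its speed; a pose out of reach is approached as far as the arm can. A call is refused whole if a number of a shift passes 41.7 or a number of a turn 0.125, either way. A call with a gripper value outside its range is refused whole. "hand" is the opening in per cent of the stroke, from 0 (shut) to 100 (fully open), set as the call begins (left out, the last holds). The fingers move at their own pace and stop on an object; "grip_force" is the grip in N (left out, the last holds). Time passes only in rows, so rows that do not move let the fingers close. It gives the time, the measured TCP pose, the force and the opening at its end, in the units of the state.
- ctrl.get_obs(): the state, without advancing time (a new reading comes with each control period).
- ctrl.get_image(name): name is "scene" or "top"; returns a dict with "pixels" (384x512x3 uint8, blue, green, red), "vertical_fov" (degrees; the focal length in pixels is half the picture's height over the tangent of half this angle, whatever the lens; pixels are square), "cx", "cy" (the principal point, pixels), "extrinsics" (4x4, takes a point from world to camera coordinates). Camera axes: x right, y down, z forward; pixel columns grow to the right and rows downward; lengths in mm; the calibration is good to about 2 mm. A picture is of the moment at which its call begins. There is no depth.
- ctrl.job_done(): hands the job in, once; it reports no verdict.
The state is a dict: "time": time; "joint_positions": joint angles; "dq": joint speeds; "effort": joint torques, N m; "position": TCP position; "eef_rot": TCP orientation; "force": force on the tool from outside, world axes, zero at the start; "wrist_torque": the same for the moment, N m; "grip_width": finger opening in mm.
Only numpy, scipy, OpenCV 4.12 (cv2) and the standard library are available. Lean on these libraries where they do the work, as an engineer would, in place of code of your own. Each camera call takes 0.05 s, during which the arm holds its last target. There are 200 camera calls.

## Working session

There is one attempt and no reset: what is moved stays moved. The work goes in short steps, Python scripts to look and compute and a tool call to move; the robot and the scene stay as the last step left them, time stands still between calls to the robot, and variables do not carry over. Pictures are saved under pics/ and viewed, about 8 in all and at most 12, crops included, and the job is handed in when it is done.

Besides the shell and the picture viewer there is one more tool, called after ">>>" as name(argument=value, ...) on one line, values as JSON. step_arm: Moves the arm, as the interface text tells. Its arguments: {"type":"object","properties":{"rows":{"type":"array","items":{"type":"number"}},"hand":{"type":"number"},"grip_force":{"type":"number"}},"required":["rows"]}

```bash
mkdir -p pics
cat > h.py <<'E'
import numpy as np, cv2
from plant import ctrl
def cam(name, save=None):
    d=ctrl.get_image(name); im=np.array(d["pixels"]); 
    if save: cv2.imwrite("pics/"+save,im)
    f=im.shape[0]/2/np.tan(np.radians(d["vertical_fov"])/2)
    return im,f,d["cx"],d["cy"],np.array(d["extrinsics"])
def ray(c,uv,z):
    _,f,cx,cy,E=c; R=E[:3,:3]; o=-R.T@E[:3,3]
    v=R.T@np.array([(uv[0]-cx)/f,(uv[1]-cy)/f,1]); return o+v*(z-o[2])/v[2]
def proj(c,p):
    _,f,cx,cy,E=c; q=E[:3,:3]@p+E[:3,3]; return np.array([cx+f*q[0]/q[2],cy+f*q[1]/q[2]])
E
python3 - <<'E'
from h import *
for n in("scene","top"):
    c=cam(n,n+"0.png"); E=c[4]; print(n,c[1:4],-E[:3,:3].T@E[:3,3],E[:3,:3].round(2).tolist())
o=ctrl.get_obs(); print(o)
E
```

```text
scene (np.float64(370.48038860958997), 254.86438109799101, 201.245758688426) [1236.33315968  577.4992068   621.28366585] [[-0.72, 0.69, 0.02], [0.37, 0.41, -0.84], [-0.59, -0.6, -0.55]]
top (np.float64(354.9363061226363), 259.0017294550225, 186.8729507496374) [451.82502571 -18.68285586 936.30826883] [[0.17, -0.99, 0.0], [-0.96, -0.16, -0.23], [0.23, 0.04, -0.97]]
{'time': 0.1, 'joint_positions': array([-1.26970329,  0.60005863, -0.00257065,  1.60002366,  0.00178724,
        0.94290262, -0.07981962]), 'dq': array([ 1.86733657e-05, -3.07828910e-03, -7.01185939e-04, -2.67007775e-04,
       -1.13929701e-03, -9.92402677e-04,  4.17851546e-04]), 'effort': array([ 3.82061466e-03, -7.66551590e+01,  1.50185656e+00, -2.52935779e+01,
       -5.22708683e-02,  1.36156325e-02,  4.08934488e-05]), 'position': array([267.26668282, 673.480688  , 217.84553216]), 'eef_rot': array([-5.89800152e-01, -3.08557012e+00,  2.16909388e-03]), 'force': array([-0.09820857,  0.19147498, -0.44704655]), 'wrist_torque': array([ 0.03493339,  0.07364264, -0.03119074]), 'grip_width': 93.09427124629467}
```

View pics/top0.png

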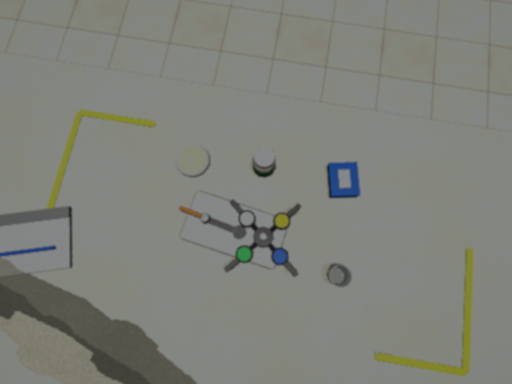

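View pics/scene0.png

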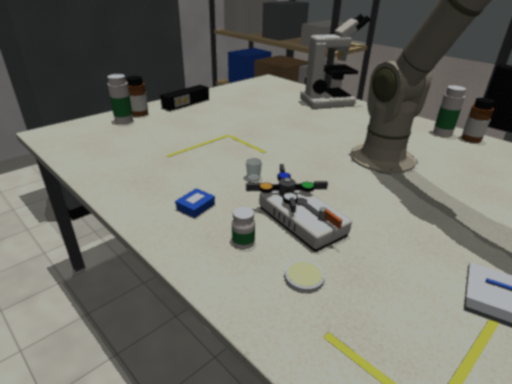

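The top view shows the hub at about (263,237), green at (244,254), the lever pivot at (205,217) and the lever tip at (181,209). Green is about 60° counterclockwise of the window. So I push the green bar away from the robot, which turns the wheel clockwise. The scene view agrees, with green at (308,185) and the orange lever at (333,216).

```bash
cat >> h.py <<'E'
def blobs(c,lo,hi,box=None,amin=15):
    m=cv2.inRange(cv2.cvtColor(c[0],cv2.COLOR_BGR2HSV),lo,hi)
    if box is not None:
        k=np.zeros_like(m); x0,y0,x1,y1=box; k[y0:y1,x0:x1]=255; m&=k
    n,_,s,ce=cv2.connectedComponentsWithStats(m)
    return sorted([(int(s[i,4]),ce[i]) for i in range(1,n) if s[i,4]>=amin],key=lambda t:-t[0]),m
def lstsq2(pts):  # (cam,uv) pairs -> point
    A=np.zeros((3,3));b=np.zeros(3)
    for c,uv in pts:
        R=c[4][:3,:3];o=-R.T@c[4][:3,3];p=ray(c,uv,0)-o;v=p/np.linalg.norm(p);M=np.eye(3)-np.outer(v,v);A+=M;b+=M@o
    return np.linalg.solve(A,b)
E
python3 - <<'E'
from h import *
from scipy.spatial.transform import Rotation as Rn
t=cam("top"); s=cam("scene"); BT=(170,180,310,290); BS=(230,150,360,250)
cols=dict(green=((45,120,60),(80,255,255)),blue=((105,120,50),(130,255,255)),amber=((20,120,80),(35,255,255)),orange=((5,130,80),(17,255,255)))
P={}
for k,(lo,hi) in cols.items():
    b,m=blobs(t,lo,hi,BT); d,_=blobs(s,lo,hi,BS)
    z=90 if k=="orange" else 83
    print(k,[(a,c.round(1)) for a,c in b[:2]],[(a,c.round(1)) for a,c in d[:2]])
    if b: P[k]=ray(t,b[0][1],z)[:2]; print("  top",P[k].round(1), "tri",lstsq2([(t,b[0][1]),(s,d[0][1])]).round(1) if d else "")
    if k=="orange":
        x=cv2.minAreaRect(np.argwhere(m)[:,::-1].astype(np.float32)); bp=cv2.boxPoints(x); print([ray(t,q,90)[:2].round(0) for q in bp])
print("pivot,hub", ray(t,(205,217),86).round(1), ray(t,(263,236.5),98).round(1))
# axis from three discs
ax=(P["green"]+P["amber"])/2 if "amber" in P else None; print("axis",ax)
R=Rn.from_rotvec(ctrl.get_obs()["eef_rot"]).as_matrix(); print(R.round(3))
cv2.imwrite("pics/t1.png",cv2.resize(t[0][185:285,170:310],None,fx=5,fy=5,interpolation=cv2.INTER_CUBIC))
E
```

```text
green [(178, array([243.8, 253.7]))] [(54, array([307.6, 184.9]))]
  top [483.8  21.6] tri [483.2  23.   78.2]
blue [(179, array([279.5, 255.9]))] [(55, array([283.3, 174.7]))]
  top [493.  -62.4] tri [492.8 -62.1  80. ]
amber [(168, array([281.4, 220.4]))] []
  top [577.  -53.9] tri 
orange [(64, array([189.8, 211.5]))] [(50, array([332.8, 215.4]))]
  top [560.  167.3] tri [560.5 169.   83.9]
[array([561., 194.]), array([568., 193.]), array([558., 140.]), array([551., 141.])]
pivot,hub [553.5 129.3  86. ] [529.9 -16.4  98. ]
axis [530.40357083 -16.1393789 ]
[[-0.93   0.369 -0.   ]
 [ 0.369  0.93  -0.001]
 [-0.    -0.001 -1.   ]]
```

View pics/t1.png

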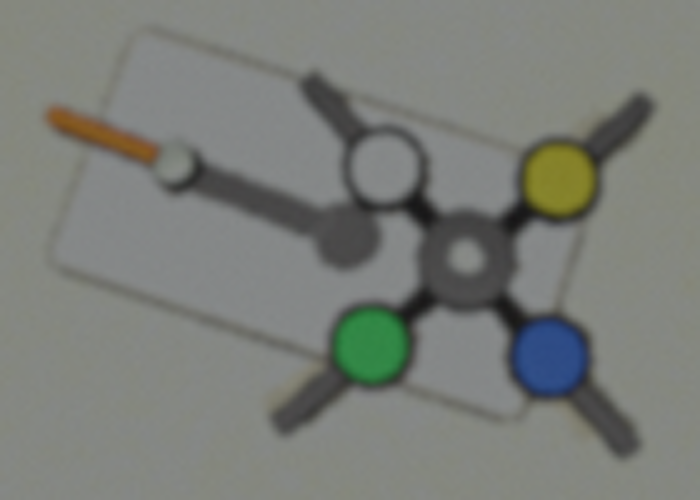

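>>> step_arm(rows=[0,0,0,-0.106,0,0,0,-0.106,0,0,0,-0.106,0,0,0,-0.106,0,0,0,-0.106,0,0,0,-0.106,0,0,0,-0.106,0,0,0,-0.106,0,0,0,-0.106,0,0,0,-0.106,0,0,0,-0.106,0,0,0,-0.106], hand=0, grip_force=10)

```text
time: 1.2
position: [267.5, 673.7, 218.4]
eef_rot: [1.365, -2.829, 0.001]
force: [0.2, 0.1, -1.0]
grip_width: 17.7
```

```bash
cat >> h.py <<'E'
from scipy.spatial.transform import Rotation as Rn
A=np.array([530.3,-16.2]); u=np.array([.159,.987]); v=np.array([.987,-.159])
def tool(target):
    o=ctrl.get_obs(); R=Rn.from_rotvec(o["eef_rot"]).as_matrix(); d=np.array(target)-o["position"]
    print("t",round(o["time"],2),"pos",o["position"].round(1),"F",o["force"].round(1),"tooly deg",np.degrees(np.arctan2(R[1,1],R[0,1])).round(1),"tool shift",(R.T@d).round(1),"w",o["grip_width"])
E
python3 -c "
from h import *
tool([435.5,29.5,150])"
```

```text
t 1.2 pos [267.5 673.7 218.4] F [ 0.2  0.1 -1. ] tooly deg 141.5 tool shift [ 399.8 -532.3   68.7] w 17.675098946799874
```

>>> step_arm(rows=[16.6,-22,2,0,16.6,-22,2,0,16.6,-22,2,0,16.6,-22,2,0,16.6,-22,2,0,16.6,-22,2,0,16.6,-22,2,0,16.6,-22,2,0,16.6,-22,2,0,16.6,-22,2,0,16.6,-22,2,0,16.6,-22,2,0])

```text
time: 2.2
position: [348.7, 351.9, 194.6]
eef_rot: [-1.358, 2.833, -0.0]
force: [0.7, -0.2, -0.4]
grip_width: 0.5
```

>>> step_arm(rows=[16.6,-22,2,0,16.6,-22,2,0,16.6,-22,2,0,16.6,-22,2,0,16.6,-22,2,0,16.6,-22,2,0,16.6,-22,2,0,16.6,-22,2,0,16.6,-22,2,0,16.6,-22,2,0,10,-16,2,0,0,0,0,0])

```text
time: 3.2
position: [422.9, 64.5, 172.3]
eef_rot: [1.351, -2.835, 0.002]
force: [0.6, -0.3, 0.7]
grip_width: 0.5
```

```bash
python3 -c "
from h import *
tool([435.5,29.5,73]); s=cam('scene'); cv2.imwrite('pics/s2.png',cv2.resize(s[0][90:260,200:400],None,fx=4,fy=3.5))"
```

```text
t 3.2 pos [422.9  64.5 172.3] F [ 0.6 -0.3  0.7] tooly deg 140.9 tool shift [ 19.1 -31.8  99.3] w 0.5355458550600275
```

View pics/s2.png

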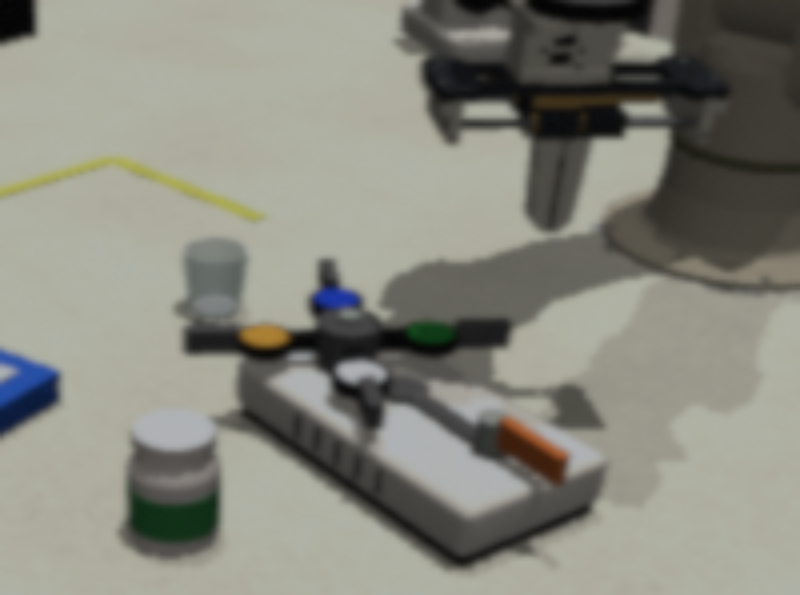

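The crop shows closed, tapering fingers just behind and above the green bar. The scene is undisturbed. Next I go over to the standoff point and then down.

>>> step_arm(rows=[6.4,-10.6,10,0,6.4,-10.6,10,0,6.4,-10.6,10,0,0,0,10,0,0,0,0,0,0,0,0,0])

```text
time: 3.75
position: [434.6, 33.1, 131.6]
eef_rot: [1.358, -2.831, -0.001]
force: [-0.7, 0.1, -0.1]
grip_width: 0.6
```

```bash
python3 -c "
from h import *
tool([435.5,29.5,73])"
```

```text
t 3.75 pos [434.6  33.1 131.6] F [-0.7  0.1 -0.1] tooly deg 141.2 tool shift [ 2.2 -3.  58.6] w 0.6409649146524524
```

>>> step_arm(rows=[2.2,-3,10,0,0,0,12,0,0,0,12,0,0,0,12,0,0,0,12,0,0,0,0,0,0,0,0,0])

```text
time: 4.33
position: [435.9, 30.1, 74.5]
eef_rot: [1.359, -2.831, -0.0]
force: [-0.6, 0.9, 0.5]
grip_width: 0.8
```

```bash
python3 -c "
from h import *
tool([435.5,29.5,73]); t=cam('top'); s=cam('scene'); b,_=blobs(t,(45,120,60),(80,255,255),(170,180,310,290)); print(b)
cv2.imwrite('pics/s3.png',cv2.resize(s[0][110:260,220:380],None,fx=4,fy=4))"
```

```text
t 4.33 pos [435.9  30.1  74.5] F [-0.6  0.9  0.5] tooly deg 141.3 tool shift [ 0.7 -0.   1.5] w 0.751361094350946
[]
```

View pics/s3.png

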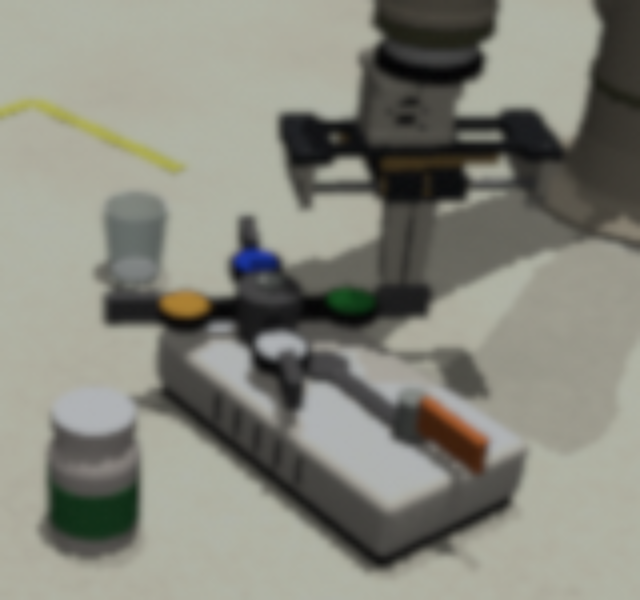

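The fingertip is beside the green bar's near flank, with bar and wheel still in place. I'll make contact and follow the arc.

>>> step_arm(rows=[-3,0,1,0,-3,0,0,0,-3,0,0,0,-2,0,0,0,-4.1,0.5,0,0.04,-4.1,0.5,0,0.04,-4.1,0.5,0,0.04,-4.1,0.5,0,0.04,-4.1,0.5,0,0.04,-4.1,0.5,0,0.04])

```text
time: 5.27
position: [458.1, 58.0, 73.7]
eef_rot: [1.006, -2.976, 0.0]
force: [-1.0, 0.1, 0.1]
grip_width: 0.4
```

```bash
cat >> h.py <<'E'
def wheel():
    o=ctrl.get_obs(); p=o["position"][:2]-A; R=Rn.from_rotvec(o["eef_rot"]).as_matrix()
    print("t",round(o["time"],2),"pos",o["position"].round(1),"F",o["force"].round(1),"TCP own xy",(p@v).round(1),(p@u).round(1),"toolframe rel axis",(R.T@np.r_[p,0])[:2].round(1),"tool y from u deg",(np.degrees(np.arctan2(R[1,1],R[0,1]))-80.85).round(1))
    for n,bx in (("top",(170,180,310,290)),("scene",(230,150,360,250))):
        c=cam(n); b,m=blobs(c,(45,100,40),(80,255,255),bx)
        if b: g=ray(c,b[0][1],83)[:2]-A; print(n,b[0][0],"green r",np.hypot(*g).round(1),"ang",np.degrees(np.arctan2(-g@v,g@u)).round(1))
    return c
E
python3 -c "
from h import *
wheel()"
```

```text
t 5.27 pos [458.1  58.   73.7] F [-1.   0.1  0.1] TCP own xy -83.1 61.8 toolframe rel axis [ 12.3 102.8] tool y from u deg 46.5
top 23 green r 46.9 ang 47.7
scene 185 green r 275.3 ang -59.6
```

>>> step_arm(rows=[-4.1,0.5,0,0.04,-4.1,0.5,0,0.04,-4.1,0.5,0,0.04,-4.1,0.5,0,0.04,-4.1,0.5,0,0.04,-4.1,0.5,0,0.04,-4.1,0.5,0,0.04,-4.1,0.5,0,0.04,-4.1,0.5,0,0.04,-4.1,0.5,0,0.04,-3,0.5,0,0.03,-2,0.3,0,0.02])

```text
time: 6.37
position: [497.1, 83.2, 73.6]
eef_rot: [-0.316, 3.125, -0.0]
force: [-0.0, -1.1, -1.1]
grip_width: 0.5
```

```bash
sed -i 's/(230,150,360,250))):/(255,150,360,210))):/' h.py; python3 -c "
from h import *
wheel()"
```

```text
t 6.37 pos [497.1  83.2  73.6] F [-0.  -1.1 -1.1] TCP own xy -48.5 92.8 toolframe rel axis [ 12.6 104. ] tool y from u deg 20.7
top 104 green r 54.1 ang 20.8
scene 60 green r 64.3 ang 15.2
```

>>> step_arm(rows=[-3.1,0.4,0,0.03,-3.1,0.4,0,0.03,-3.1,0.4,0,0.03,-3.1,0.4,0,0.03,-3.1,0.4,0,0.03,-2.1,0.3,0,0.02,-2.1,0.3,0,0.02,-1,0.1,0,0.01,-1,0.1,0,0.01,0,0,0,0])

```text
time: 7.3
position: [518.1, 88.3, 73.6]
eef_rot: [0.01, 3.141, 0.0]
force: [1.0, 0.6, -0.4]
grip_width: 0.3
```

```bash
python3 -c "
from h import *
c=wheel(); t=cam('top'); cv2.imwrite('pics/4.png',np.hstack([cv2.resize(t[0][180:290,170:310],None,fx=2.8,fy=4),cv2.resize(c[0][140:250,230:370],None,fx=2.8,fy=4)]))"
```

```text
t 7.3 pos [518.1  88.3  73.6] F [ 1.   0.6 -0.4] TCP own xy -28.6 101.2 toolframe rel axis [ 12.8 104.4] tool y from u deg 8.8
top 115 green r 55.7 ang 9.2
scene 57 green r 64.7 ang 4.0
```

View pics/4.png

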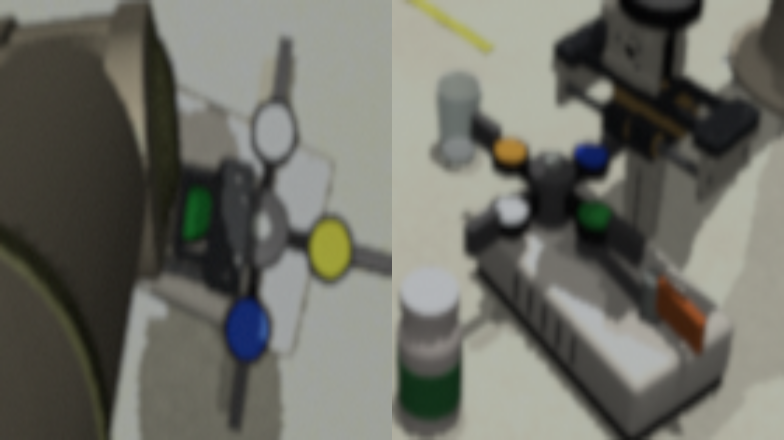

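```bash
cat >> h.py <<'E'
def ang():
    t=cam("top"); B=(170,170,330,300); out={}
    for k,lo,hi,off in(("green",(45,120,60),(80,255,255),0),("blue",(105,120,50),(130,255,255),90),("amber",(20,120,80),(35,255,255),180)):
        b,_=blobs(t,lo,hi,B)
        if b: g=ray(t,b[0][1],83)[:2]; out[k]=g; d=g-A; print(k,b[0][0],g.round(1),"r",np.hypot(*d).round(1),"ang",((np.degrees(np.arctan2(-d@v,d@u))-off+180)%360-180).round(1))
    if "blue" in out and "amber" in out:
        d=out["blue"]-out["amber"]; print("blue-amber len",np.hypot(*d).round(1),"ang",((np.degrees(np.arctan2(-d@v,d@u))-45+180)%360-180).round(1))
    return t
E
python3 -c "
from h import *
ang()"
```

```text
green 75 [530.4  40.4] r 56.6 ang 9.1
blue 184 [470.7 -14.4] r 59.6 ang 7.5
amber 177 [528.8 -75.5] r 59.3 ang 7.7
blue-amber len 84.3 ang 7.8
```

>>> step_arm(rows=[-2.1,0.3,0,0.02,-2.1,0.3,0,0.02,-2.1,0.3,0,0.02,-2.1,0.3,0,0.02,-2.1,0.3,0,0.02,-1,0.1,0,0.01,-1,0.1,0,0.01,-1,0.1,0,0.01,0,0,0,0,0,0,0,0])

```text
time: 8.33
position: [531.7, 89.2, 73.7]
eef_rot: [0.213, 3.134, 0.0]
force: [-0.9, -0.3, -0.1]
grip_width: 0.9
```

```bash
python3 -c "
from h import *
wheel();ang()"
```

```text
t 8.33 pos [531.7  89.2  73.7] F [-0.9 -0.3 -0.1] TCP own xy -15.4 104.3 toolframe rel axis [ 12.9 104.6] tool y from u deg 1.4
top 114 green r 57.1 ang 2.0
scene 57 green r 65.0 ang -3.0
green 78 [537.   41.5] r 58.0 ang 2.5
blue 185 [471.2  -6.6] r 59.9 ang -0.1
amber 179 [521.2 -74.9] r 59.4 ang 0.4
blue-amber len 84.6 ang 0.4
```

>>> step_arm(rows=[3,0,0,0,5,0,0,0,7,0,0,0,5,5,0,0,3,15,0,0,0,15,0,0,0,15,0,0,0,15,0,0,0,15,0,0,0,8,0,0,0,0,0,0,0,0,0,0])

```text
time: 9.48
position: [520.1, 179.5, 73.6]
eef_rot: [-0.212, -3.134, 0.001]
force: [0.1, -0.8, -0.7]
grip_width: 0.4
```

```bash
cat >> h.py <<'E'
def lever():
    s=cam("scene"); b,m=blobs(s,(5,130,80),(17,255,255),(230,150,400,260))
    g=ray(s,b[0][1],80)[:2]-A; print("lever scene",b[0][0],b[0][1].round(1),"own",(g@v).round(1),(g@u).round(1)); return s
E
python3 -c "
from h import *
wheel();t=ang();c=lever(); cv2.imwrite('pics/5.png',np.hstack([cv2.resize(t[0][170:300,160:310],None,fx=2.6,fy=2.6),cv2.resize(c[0][130:260,230:380],None,fx=2.6,fy=2.6)]))"
```

```text
t 9.48 pos [520.1 179.5  73.6] F [ 0.1 -0.8 -0.7] TCP own xy -41.2 191.5 toolframe rel axis [ 36.4 192.5] tool y from u deg 1.4
top 186 green r 59.8 ang 0.6
scene 80 green r 64.3 ang -4.4
green 175 [539.3  43.1] r 60.0 ang 0.6
blue 175 [471.6  -7.1] r 59.4 ang 0.3
amber 179 [521.3 -75. ] r 59.5 ang 0.5
blue-amber len 84.2 ang 0.3
lever scene 35 [331.6 213.9] own -6.8 177.6
```

View pics/5.png

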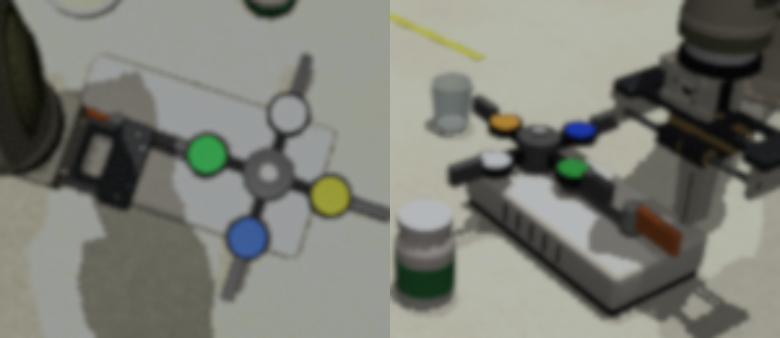

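The images show green over the window, with the wheel at +0.3 to 0.6°. The lever is still shut, and the finger stands behind it. Next I push the lever along its arc.

>>> step_arm(rows=[-5,0,0,0,-5,0,0,0,-5,0,0,0,-5,0,0,0,-3,0,0,0,-3,0,0,0,-2.1,0.6,0,0.05,-2.1,0.6,0,0.05,-2.1,0.6,0,0.05,0,0,0,0])

```text
time: 10.52
position: [552.6, 176.4, 73.4]
eef_rot: [-0.451, -3.108, 0.001]
force: [-1.0, -0.1, 0.8]
grip_width: 0.7
```

```bash
cat >> h.py <<'E'
def rel():
    o=ctrl.get_obs(); p=o["position"][:2]-(A+150*u); R=Rn.from_rotvec(o["eef_rot"]).as_matrix()
    print("t",round(o["time"],2),"pos",o["position"].round(1),"F",o["force"].round(1),"rel pivot tool",(R.T@np.r_[p,0])[:2].round(1),"lever angle by tool",np.radians(80.85-np.degrees(np.arctan2(R[1,1],R[0,1]))).round(3))
E
python3 -c "
from h import *
rel();ang();lever()"
```

```text
t 10.52 pos [552.6 176.4  73.4] F [-1.  -0.1  0.8] rel pivot tool [14.2 42.3] lever angle by tool 0.128
green 177 [539.2  43.3] r 60.1 ang 0.7
blue 175 [471.6  -7.1] r 59.4 ang 0.3
amber 178 [521.2 -75. ] r 59.5 ang 0.4
blue-amber len 84.1 ang 0.3Traceback (most recent call last):
  File "<string>", line 3, in <module>
    rel();ang();lever()
                ~~~~~^^
  File "h.py", line 46, in lever
    g=ray(s,b[0][1],80)[:2]-A; print("lever scene",b[0][0],b[0][1].round(1),"own",(g@v).round(1),(g@u).round(1)); return s
            ~^^^
IndexError: list index out of range
```

>>> step_arm(rows=[-2.3,0.6,0,0.05,-2.3,0.6,0,0.05,-2.2,0.6,0,0.05,-2.1,0.6,0,0.05,-2.1,0.6,0,0.05,-2.1,0.6,0,0.05,-2.1,0.6,0,0.05,-2.1,0.6,0,0.05,-2.1,0.6,0,0.05,-2.1,0.6,0,0.05,-2.1,0.6,0,0.05,-2.1,0.6,0,0.05])

```text
time: 11.62
position: [577.4, 169.4, 73.5]
eef_rot: [-1.346, -2.837, 0.001]
force: [-3.1, 1.1, 1.8]
grip_width: 0.5
```

```bash
python3 -c "
from h import *
rel();t=ang();c=cam('scene'); cv2.imwrite('pics/6.png',np.hstack([cv2.resize(t[0][170:300,160:310],None,fx=2.6,fy=2.6),cv2.resize(c[0][130:260,230:380],None,fx=2.6,fy=2.6)]))"
```

```text
t 11.62 pos [577.4 169.4  73.5] F [-3.1  1.1  1.8] rel pivot tool [14.3 41.7] lever angle by tool 0.726
green 173 [539.4  43. ] r 59.9 ang 0.4
blue 175 [471.6  -7.1] r 59.4 ang 0.3
amber 180 [521.2 -75. ] r 59.5 ang 0.4
blue-amber len 84.1 ang 0.3
```

View pics/6.png

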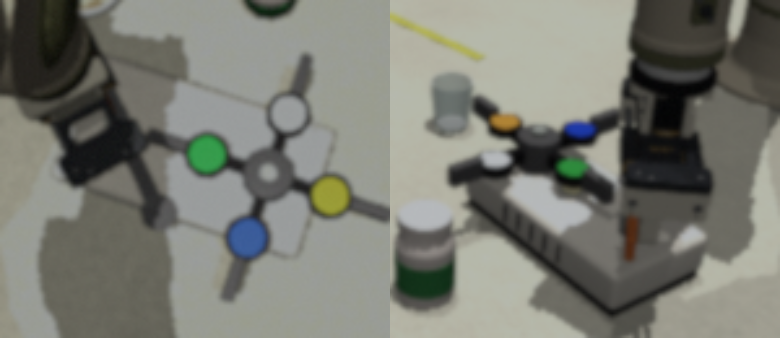

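The paddle has swung out from under the wheel at about 0.7 rad and the wheel hasn't moved. I continue the arc.

>>> step_arm(rows=[-2.2,0.6,0,0.05,-2.2,0.6,0,0.05,-2.2,0.6,0,0.05,-2.2,0.6,0,0.05,-2.2,0.6,0,0.05,-2.2,0.6,0,0.05,-2.2,0.6,0,0.05,-2.2,0.6,0,0.05,0,0,0,0])

```text
time: 12.47
position: [590.0, 157.2, 73.4]
eef_rot: [-1.881, -2.514, 0.0]
force: [-2.7, 2.7, 1.0]
grip_width: 0.5
```

```bash
python3 -c "
from h import *
rel();t=ang()"
```

```text
t 12.47 pos [590.  157.2  73.4] F [-2.7  2.7  1. ] rel pivot tool [14.2 41.6] lever angle by tool 1.125
green 173 [539.4  43. ] r 59.9 ang 0.4
blue 176 [471.6  -7.1] r 59.4 ang 0.4
amber 179 [521.2 -74.9] r 59.4 ang 0.4
blue-amber len 83.9 ang 0.4
```

Now small steps until the stop is felt.

>>> step_arm(rows=[-1.0,0.2,0,0.02,-1.0,0.2,0,0.02,-0.6,0,0,0.01,-0.6,0,0,0,0,0,0,0])

```text
time: 12.93
position: [590.6, 156.5, 73.5]
eef_rot: [-1.937, -2.468, -0.002]
force: [-4.9, 10.6, 2.4]
grip_width: 0.7
```

```bash
python3 -c "
from h import *
rel()"
```

```text
t 12.93 pos [590.6 156.5  73.5] F [-4.9 10.6  2.4] rel pivot tool [15.3 41.3] lever angle by tool 1.171
```

The force rose to about 12 N at the stop. Backing off now.

>>> step_arm(rows=[3,0,0,0,6,0,0,0,8,0,0,0,8,0,-5,0,8,0,-20,0,0,0,-25,0,0,0,-25,0,0,0,-25,0,20,0,-20,0,30,0,0,0,30,0,0,0,30,0,0,0])

```text
time: 13.93
position: [558.5, 294.0, 194.8]
eef_rot: [1.945, 2.466, 0.002]
force: [0.3, 1.5, -0.2]
grip_width: 0.5
```

>>> step_arm(rows=[30,0,0,0,30,0,0,0,30,0,0,0,20,0,0,0,0,0,0,0,0,0,0,0,0,0,0,0,0,0,0,0])

```text
time: 14.6
position: [533.7, 398.0, 194.0]
eef_rot: [1.947, 2.464, -0.0]
force: [0.2, -0.5, 1.1]
grip_width: 0.6
```

```bash
python3 -c "
from h import *
rel();t=ang();c=cam('scene')
for n,k,B in(('top',t,(150,150,320,300)),('scene',c,(230,150,400,260))):
    b,m=blobs(k,(5,130,60),(17,255,255),B,8)
    if b:
        g=ray(k,b[0][1],90 if n=='top' else 80)[:2]-A-150*u; print(n,'lever',b[0][0],'own',(g@v).round(1),(g@u).round(1),'ang',np.arctan2(g@v,g@u).round(3))
cv2.imwrite('pics/7.png',np.hstack([cv2.resize(t[0][140:300,150:350],None,fx=2,fy=2.6),cv2.resize(c[0][130:290,220:380],None,fx=2.4,fy=2.6)]))"
```

```text
t 14.6 pos [533.7 398.  194. ] F [ 0.2 -0.5  1.1] rel pivot tool [263.6  41.6] lever angle by tool 1.178
green 173 [539.4  43. ] r 59.9 ang 0.4
blue 174 [471.7  -7.1] r 59.3 ang 0.3
amber 175 [521.3 -75.2] r 59.7 ang 0.5
blue-amber len 84.3 ang 0.2
top lever 68 own 31.3 11.2 ang 1.226
scene lever 99 own 36.2 20.2 ang 1.062
```

View pics/7.png

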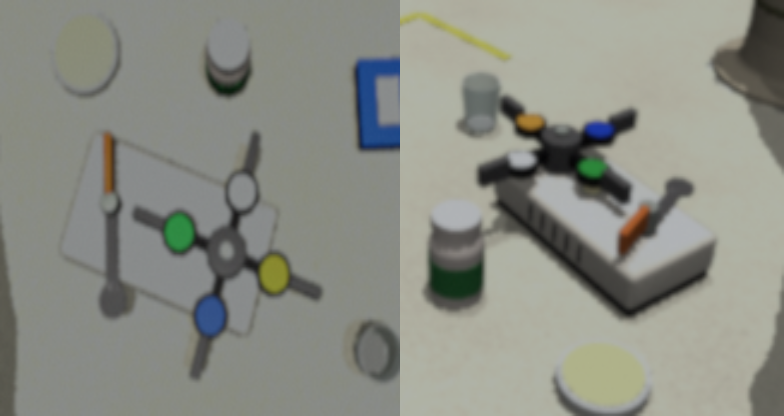

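The lever is at its stop: 1.23 rad from the top view, and a stop force was felt. The green filter is over the window, the bystanders haven't moved and the hand is clear.

```bash
python3 -c "
from plant import ctrl
print(ctrl.job_done())"
```

```text
the job is handed in; nothing more can be done
None
```

I turned the filter wheel about 60° clockwise by pushing the green spoke's bar with the closed fingertips, until green sat over the light window. Only then did I push the orange lever away from the robot to its stop. I backed the hand off and handed the job in at about 15 s of robot time.

**Wheel:** in the last top view green is 0.2–0.5° off the window direction, which is under 1 mm. It did not move while the lever was pushed.

**Lever:** the top view puts it at 1.23 rad and the tool's own angle was 1.17 rad at the stop, where the force rose to about 12 N. The limit is 25 N.

**Bystanders:** the jar, slide box, beaker and dish looked unmoved and upright in the final pictures. I judged that by eye and did not measure it.

**Disagreement:** the scene camera read differently from the top view, with the lever at 1.06 rad and the wheel about 4–5° off. I trusted the top view because its wheel radii matched the known sizes, and the scene camera's were about 4–5 mm too large.

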